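# Let the large cork ball out of its dispenser

### The job

Two dispensers on the worktop each hold a cork ball behind a gate. On the one with the larger ball, press the pad of the rocking lever right down so that its gate lifts, keep it down until the ball has rolled to the low end of its trough, then let the lever come back up so the gate is shut. Grasp nothing, do not touch either ball, and leave the other lever and everything standing around as it is.

Things in the scene. Friction and masses are not known exactly. Their poses are not given: they have to be found in the camera images.
- large: fixed dark wooden dispenser holding the large ball (else identical to the other). Origin under its foot, below the lever's pivot; z up, yaw within 0.25 rad, on the left or the right. The lever lies along y: pivot 75 mm up (cheeks beside it 88 mm), pad at y = -80 mm, gate at y = +80 mm in a trough that runs along x, falling towards -x (the robot's side)
- large_gate (a point): middle of the gate's lower edge, at x = 0, y = +80 mm of the dispenser: a steel plate on the lever, 24 mm wide, hanging to 8 mm above the trough's floor, ball on its +x side. Trough: 40 mm wide inside, walls 24 mm high, slope 0.14 rad, floor 30 mm up at the gate; lower end wall at x = -75 mm
- large_lever (a joint): rocking lever of the large ball's dispenser: 0 = at rest, pad up, gate shut; 0.5 rad = stop, pad pressed right down. A spring returns it to 0; pressing takes about 3 N at first, 5 N at the stop. The large ball passes only above about 0.4 rad: press to the stop and hold about 1 s while it rolls out
- large_pad (a point): middle of the top of the press pad of the large ball's dispenser: steel, 34 x 34 mm, 8 mm thick, level and 109 mm above the worktop at rest. Moves with the lever: at the stop it is 62 mm above the worktop, 7 mm further out along the dispenser's -y, and leans 0.5 rad outwards
- large_ball_center (a point): centre of the large loose cork ball, 36 mm in diameter, 20 g, that rests in the trough against the +x side of the closed gate; let out, it rolls to the lower end wall and rests about 57 mm from the gate, on its -x side
- small: fixed dark wooden dispenser holding the small ball (else identical to the other). Origin under its foot, below the lever's pivot; z up, yaw within 0.25 rad, on the left or the right. The lever lies along y: pivot 75 mm up (cheeks beside it 88 mm), pad at y = -80 mm, gate at y = +80 mm in a trough that runs along x, falling towards -x (the robot's side)
- small_gate (a point): middle of the gate's lower edge, at x = 0, y = +80 mm of the dispenser: a steel plate on the lever, 24 mm wide, hanging to 8 mm above the trough's floor, ball on its +x side. Trough: 40 mm wide inside, walls 24 mm high, slope 0.14 rad, floor 30 mm up at the gate; lower end wall at x = -75 mm
- small_lever (a joint): rocking lever of the small ball's dispenser: 0 = at rest, pad up, gate shut; 0.5 rad = stop, pad pressed right down. A spring returns it to 0; pressing takes about 3 N at first, 5 N at the stop. The large ball passes only above about 0.4 rad: press to the stop and hold about 1 s while it rolls out
- small_pad (a point): middle of the top of the press pad of the small ball's dispenser: steel, 34 x 34 mm, 8 mm thick, level and 109 mm above the worktop at rest. Moves with the lever: at the stop it is 62 mm above the worktop, 7 mm further out along the dispenser's -y, and leans 0.5 rad outwards
- small_ball_center (a point): centre of the small loose cork ball, 20 mm in diameter, 20 g, that rests in the trough against the +x side of the closed gate; let out, it rolls to the lower end wall and rests about 65 mm from the gate, on its -x side
- tumbler: small clear shot glass, 48 mm wide, 61 mm tall, standing behind the lever of the dispenser with the large ball, loose, a bystander; origin at the centre of its underside
- stopper: pale bottle stopper with a round foot, 35 mm wide, 52 mm tall, standing behind the lever of the dispenser with the small ball, loose, a bystander; origin at the centre of its underside
- measure: two-ended steel bar measure, 43 mm wide, 78 mm tall, between the dispensers, loose, a bystander; origin at the centre of its underside
- jar: olive jar with grey lid, 63 mm wide, 110 mm tall, left of the dispensers, loose, a bystander; origin at the centre of its underside
- spice: nutmeg jar with dark lid, 44 mm wide, 105 mm tall, right of the dispensers, loose, a bystander; origin at the centre of its underside
- large_ball: the large cork ball itself; its origin is not its centre and turns with it: use point large_ball_center for where it is
- small_ball: the small cork ball itself; its origin is not its centre and turns with it: use point small_ball_center for where it is

How it is judged:
By the outcome, as a careful person would: the job done as asked, in the order asked, and still so for the second after the job is handed in, with the robot touching nothing.
It also fails if it takes over 29 s, if anything falls off the work surface, if the arm or the gripper's body presses on something with over 40 N, if the wrist force passes 120 N, or if a joint passes its speed limit or range.

### The arm

A 7-joint arm with a two-finger parallel gripper is mounted at the origin on a cart in front of the work surface, level with it; the furniture and walls round the work are solid. World frame = base frame: x ahead of the robot, y to its left, z up, the work surface at z = 0. Lengths are in m, angles in rad, forces in N, time in s.
With the tool pointing down it reaches from about 0.425 to 0.95 m from the base axis. Payload 16.7 kg.
Tool frame: the origin (TCP) lies at the very end of the fingers, on their centre line; the grasp point (between the pads) lies 19 mm behind it (robot.grasp_offset is the z of the grasp point in the tool frame, in m); z points along the fingers, y is the line along which they close (so a half turn about z gives the same grasp; the last joint's range is limited). The gripper opens to 94 mm and grips with 3 to 60 N. Pads are 16 mm wide; open, the fingers measure 119 mm over their backs; the gripper's body (75 mm by 177 mm) begins 78 mm behind the grasp point.
Start: joints at [-1.454, 0.426, 0.074, 1.606, -0.034, 1.111, -0.067], TCP at [0.178, 0.651, 0.205] pointing down, gripper open.
Joint ranges: [-2.85, 2.85], [-0.5, 2.14], [-1.23, 1.37], [0.21, 2.46], [-1.02, 4.16], [0.16, 2.05], [-2.73, 2.73]. Speed limits (rad/s): [1.89, 1.89, 2.39, 2.39, 3.01, 3.01, 3.01].

### API

Orientations are given as a 3x3 rotation matrix whose columns are the frame's x, y, z axes.
In Python, from bench import sensors, snapshot, robot gives the robot as it stands.
- The arm moves only by the tool move_arm, never from a script. Its argument "motion" is one flat list of numbers, 7 for each row, row after row: the turn, a rotation vector about the tool's x, y, z in rad, then the shift along the tool's x, y, z in m, then the closure, from 0 (fully open) to 1 (shut). A call has 1 to 20 rows; each row shifts and turns the commanded pose from where the row before left it, along the tool's axes as they then stand; what a row does not reach is not made up. A row lasts 1/8 s, in which the tool goes at most 62.5 mm and 10.7 degrees, less where a joint would pass 70% of its speed; a pose out of reach is approached as far as the arm can. A call is refused whole if a number of a shift passes 0.0625 or a number of a turn 0.188, either way. A call with a gripper value outside its range is refused whole. The fingers move at their own pace and stop on an object; the grip force is fixed at half the most. Time passes only in rows, so rows that do not move let the fingers close. It gives the time, the measured TCP pose, the force, the opening and the grip force at its end, in the units of the state.
- sensors.get_state(): the state, without advancing time (a new reading comes with each control period).
- snapshot(name): name is "side" or "top" or "wrist"; returns a dict with "img" (420x560x3 uint8, red, green, blue), "range_z" (420x560 float32, m along the optical axis (not along the pixel's ray), 0 where there is no reading), "fx", "fy", "cx", "cy" (pixels), "dist_coeffs" ([k1, k2, p1, p2, k3] as OpenCV has them; the pictures are not rectified), "view" (4x4, takes a point from world to camera coordinates); the wrist camera has in their place "hand_eye" (4x4, takes a point from camera to tool coordinates, whose origin is the TCP and whose axes are the flange's). Camera axes: x right, y down, z forward; pixel columns grow to the right and rows downward; lengths in m; the calibration is good to about 2 mm. A picture is of the moment at which its call begins: read the wrist's pose just before it.
- robot.job_done(): hands the job in; it is judged then, once.
The state is a dict: "clock": time; "joint_positions": joint angles; "joint_vel": joint speeds; "effort": joint torques, N m; "position": TCP position; "ee_rot": TCP orientation; "force": force on the tool from outside, world axes, zero at the start; "wrist_torque": the same for the moment, N m; "width": finger opening in m; "grip_force": force on a finger pad.
Only numpy, scipy, OpenCV 4.12 (cv2) and the standard library are available. Lean on these libraries where they do the work, as an engineer would, in place of code of your own. Each camera call takes 0.05 s, during which the arm holds its last target. There are 200 camera calls.

## Working session

There is one attempt and no reset: what is moved stays moved. The work goes in short steps, Python scripts to look and compute and a tool call to move; the robot and the scene stay as the last step left them, time stands still between calls to the robot, and variables do not carry over. Pictures are saved under pics/ and viewed, at most 10 in all, crops included, and the job is handed in when it is done.

Besides the shell and the picture viewer there is one more tool, called as name(argument=value, ...), one argument or row to a line, values as JSON. move_arm: Moves the arm, as the interface text tells. Its arguments: {"type":"object","properties":{"motion":{"type":"array"}},"required":["motion"]}

```bash
mkdir -p pics
cat > h.py <<'E'
import numpy as np, cv2
from bench import sensors, snapshot, robot
def world(s,T=None):
    """per-pixel world points from range"""
    v,u=np.mgrid[0:420,0:560].astype(np.float32)
    K=np.array([[s['fx'],0,s['cx']],[0,s['fy'],s['cy']],[0,0,1]])
    n=cv2.undistortPoints(np.stack([u.ravel(),v.ravel()],1)[:,None],K,np.array(s['dist_coeffs']))[:,0]
    z=s['range_z'].ravel()
    P=np.c_[n*z[:,None],z,np.ones(len(z))]
    M=np.linalg.inv(s['view']) if T is None else T
    W=(P@np.array(M).T)[:,:3].reshape(420,560,3); W[s['range_z']==0]=np.nan
    return W
E
python3 - <<'E'
from h import *
for n in('top','side'):
    s=snapshot(n); np.save(n+'.npy',s,allow_pickle=True)
    cv2.imwrite(f'pics/{n}.png',s['img'][:,:,::-1])
st=sensors.get_state(); print(st['clock'],st['position'],st['ee_rot'],st['width'])
E
```

```text
0.1 [0.17787273 0.65074298 0.20483431] [[-9.64614051e-01  2.63665849e-01 -2.30258553e-04]
 [ 2.63665939e-01  9.64613391e-01 -1.13030364e-03]
 [-7.59119855e-05 -1.15101811e-03 -9.99999335e-01]] 0.09411390293895851
```

View pics/top.png

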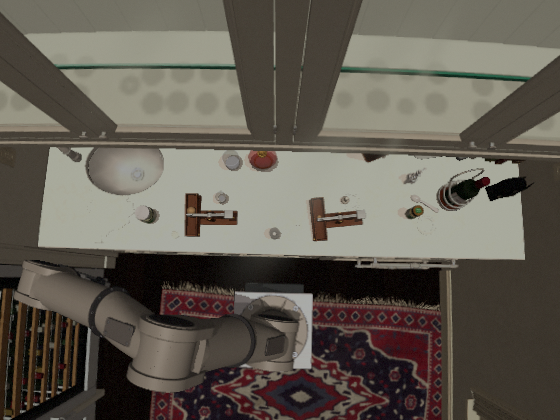

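View pics/side.png

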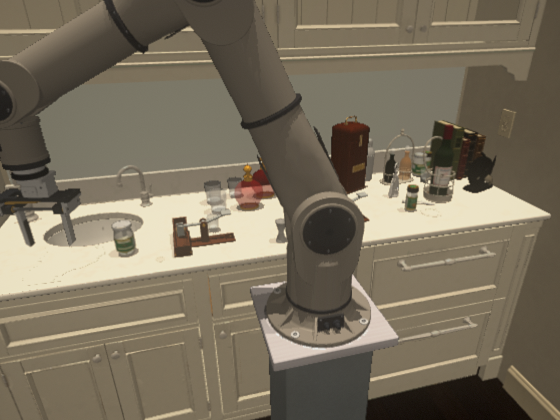

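The left dispenser spans about (185–237, 193–236), with a glass behind it at (222,197). The right one spans (310–366, 197–240), with a small pale item at (345,199). I'll zoom in and measure.

Run:
```python
from h import *
s=np.load('top.npy',allow_pickle=True).item(); W=world(s)
c=s['img'][180:250,130:430,::-1]
c=cv2.resize(c[:,45:245],None,fx=4,fy=4,interpolation=cv2.INTER_CUBIC)
cv2.imwrite('pics/crop.png',c)
for n,(u0,u1) in dict(L=(183,242),R=(305,370)).items():
    R=W[190:245,u0:u1]; I=s['img'][190:245,u0:u1].astype(int)
    z=R[...,2]
    # steel pad & lever: bright grey at z>0.09
    m=(z>.098)&(z<.118)
    print(n,'hi pts',m.sum(),R[m].min(0),R[m].max(0))
    P=R[m]; 
    y0=P[:,1].min(); q=P[P[:,1]<y0+.036]; print('pad mean',q.mean(0),len(q))
    w=(I[...,0]-I[...,2]>25)&(I.sum(2)<330)&(z>.008)&(z<.075)
    v,u=np.nonzero(w); q=R[w]; r=cv2.minAreaRect(q[:,:2].astype(np.float32)*1000); print('wood',w.sum(),q.min(0),q.max(0),r)
```

```text
L hi pts 84 [0.43544649 0.16933435 0.09821983] [0.46854499 0.2266357  0.1164294 ]
pad mean [0.45176171 0.18552448 0.10818887] 76
wood 607 [0.36979732 0.16342855 0.00800708] [0.54172251 0.37176906 0.07279424] ((458.6120300292969, 267.0982360839844), (171.4805145263672, 205.85997009277344), 1.9352713823318481)
R hi pts 79 [ 0.44902407 -0.35393059  0.09821869] [ 0.48178682 -0.30333481  0.11629643]
pad mean [ 0.46554548 -0.33488779  0.10729161] 75
wood 575 [ 0.36349135 -0.35815099  0.00800581] [ 0.53753915 -0.14283035  0.07472753] ((459.3203430175781, -253.07489013671875), (172.34466552734375, 208.8784637451172), 6.490345478057861)
```

View pics/crop.png

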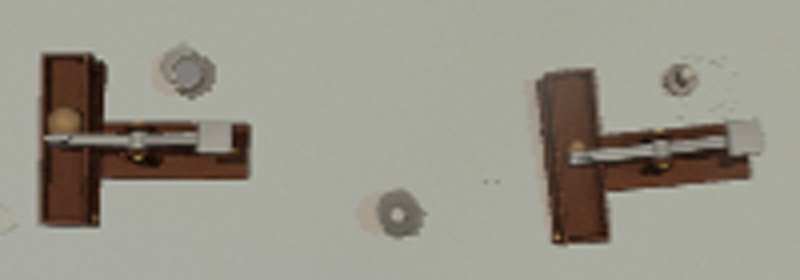

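The crop shows the large ball at (65,120), on the left dispenser. Its pad is at (215,137), which is about world (0.452, 0.186, 0.109). I'll move above it with the fingers shut.

move_arm(
  motion=[0, 0, 0, -0.0278, -0.0274, 0.002, 1, 0, 0, 0, -0.0278, -0.0274, 0.002, 1, 0, 0, 0, -0.0278, -0.0274, 0.002, 1, 0, 0, 0, -0.0278, -0.0274, 0.002, 1, 0, 0, 0, -0.0278, -0.0274, 0.002, 1, 0, 0, 0, -0.0278, -0.0274, 0.002, 1, 0, 0, 0, -0.0278, -0.0274, 0.002, 1, 0, 0, 0, -0.0278, -0.0274, 0.002, 1, 0, 0, 0, -0.0278, -0.0274, 0.002, 1, 0, 0, 0, -0.0278, -0.0274, 0.002, 1, 0, 0, 0, -0.0278, -0.0274, 0.002, 1, 0, 0, 0, -0.0278, -0.0274, 0.002, 1, 0, 0, 0, -0.0278, -0.0274, 0.002, 1, 0, 0, 0, -0.0278, -0.0274, 0.002, 1, 0, 0, -0.1, 0, 0, 0, 1, 0, 0, -0.1, 0, 0, 0, 1, 0, 0, -0.1, 0, 0, 0, 1, 0, 0, 0, 0, 0, 0, 1],
)

```text
clock: 2.35
position: [0.4521, 0.1783, 0.1773]
ee_rot: [[-0.999, -0.033, -0.0], [-0.033, 0.999, -0.0], [0.0, -0.0, -1.0]]
force: [-0.2, -1.1, 0.2]
width: 0.0004
grip_force: 0.0
```

Run:
```python
from h import *
st=sensors.get_state(); R=np.array(st['ee_rot']);p=np.array(st['position'])
print(st['clock'],p,R.round(3),st['width'],st['force'],st['joint_positions'])
s=snapshot('wrist'); cv2.imwrite('pics/w.png',s['img'][:,:,::-1])
T=np.eye(4);T[:3,:3]=R;T[:3,3]=p
W=world(s,T@np.array(s['hand_eye'])); z=W[...,2]
v,u=np.mgrid[0:420,0:560]
m=(np.abs(z-.109)<.004)
n,l,stt,c=cv2.connectedComponentsWithStats(m.astype(np.uint8))
for i in range(1,n):
    if stt[i,4]>300:
        q=W[l==i]; print(stt[i],c[i],q.mean(0),np.percentile(q,[1,99],axis=0), cv2.minAreaRect(q[:,:2].astype(np.float32)*1000))
t=np.array([.452,.178,p[2]]); print('tool shift',R.T@(t-p))
```

```text
2.35 [0.45211872 0.1782952  0.17734928] [[-0.999 -0.033 -0.   ]
 [-0.033  0.999 -0.   ]
 [ 0.    -0.    -1.   ]] 0.0004235182791927284 [-0.23688234 -1.06093406  0.23514463] [-0.80167031  0.14614699  0.32452459  2.06480902 -0.05758038  0.93928481
  1.15698501]
[ 267  203   50   47 2213] [290.85404428 226.27338455] [0.45499389 0.18580844 0.10791437] [[0.43934086 0.16936398 0.10540907]
 [0.4718855  0.2023716  0.10973645]] ((455.658203125, 186.15003967285156), (33.95601272583008, 33.8589973449707), 1.287870168685913)
tool shift [ 1.28255987e-04 -2.91185790e-04  7.63251341e-08]
```

View pics/w.png

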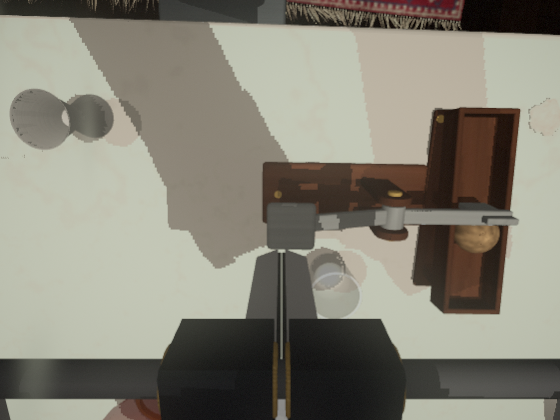

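The wrist view confirms the pad at (291,226), world (0.456, 0.186, 0.109), with the large ball at (476,235) and the tumbler clear at (333,285). Next I press down to z≈0.073.

move_arm(
  motion=[0, 0, 0, -0.003, 0, 0.03, 1, 0, 0, 0, 0, 0, 0.03, 1, 0, 0, 0, 0, 0, 0.008, 1, 0, 0, 0, 0, 0, 0.006, 1, 0, 0, 0, 0, 0, 0.006, 1, 0, 0, 0, 0, 0, 0.006, 1, 0, 0, 0, 0, 0, 0.006, 1, 0, 0, 0, 0, 0, 0.006, 1, 0, 0, 0, 0, 0, 0.005, 1, 0, 0, 0, 0, 0, 0, 1],
)

```text
clock: 3.65
position: [0.4555, 0.1781, 0.0743]
ee_rot: [[-0.999, -0.033, 0.0], [-0.033, 0.999, -0.0], [-0.0, -0.0, -1.0]]
force: [1.1, -5.4, 5.2]
width: 0.0004
grip_force: 3.2
```

move_arm(
  motion=[0, 0, 0, 0, 0, 0.002, 1, 0, 0, 0, 0, 0, 0.002, 1, 0, 0, 0, 0, 0, 0.001, 1, 0, 0, 0, 0, 0, 0, 1],
)

```text
clock: 4.15
position: [0.4555, 0.1782, 0.0695]
ee_rot: [[-0.999, -0.033, 0.0], [-0.033, 0.999, -0.0], [-0.0, -0.0, -1.0]]
force: [0.3, -5.8, 4.1]
width: 0.0008
grip_force: 3.1
```

Run:
```python
from h import *
st=sensors.get_state(); R=np.array(st['ee_rot']);p=np.array(st['position'])
s=snapshot('wrist'); cv2.imwrite('pics/w2.png',s['img'][:,:,::-1])
```

```text
(no output)
```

View pics/w2.png

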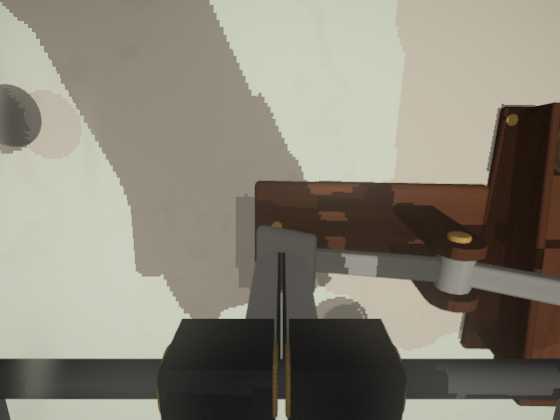

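The pad at (287,240) is partly down and the lever arm is tilting. The force hasn't jumped, so it isn't at the stop yet. I'll keep going in small steps.

move_arm(
  motion=[0, 0, 0, 0, 0, 0.001, 1, 0, 0, 0, 0, 0, 0.001, 1, 0, 0, 0, 0, 0, 0, 1],
)

```text
clock: 4.58
position: [0.4556, 0.1784, 0.0677]
ee_rot: [[-0.999, -0.033, 0.0], [-0.033, 0.999, 0.0], [-0.001, 0.0, -1.0]]
force: [-0.3, -4.5, 7.5]
width: 0.0004
grip_force: 4.8
```

move_arm(
  motion=[0, 0, 0, 0, 0, 0.001, 1, 0, 0, 0, 0, 0, 0, 1],
)

```text
clock: 4.82
position: [0.4557, 0.1784, 0.0671]
ee_rot: [[-0.999, -0.033, 0.001], [-0.033, 0.999, 0.0], [-0.001, 0.0, -1.0]]
force: [-2.4, -7.1, 19.3]
width: 0.0004
grip_force: 10.0
```

The force rose to 19 N, so the lever is at the stop. I'll hold for 1.5 s, then look.

move_arm(
  motion=[0, 0, 0, 0, 0, 0, 1, 0, 0, 0, 0, 0, 0, 1, 0, 0, 0, 0, 0, 0, 1, 0, 0, 0, 0, 0, 0, 1, 0, 0, 0, 0, 0, 0, 1, 0, 0, 0, 0, 0, 0, 1, 0, 0, 0, 0, 0, 0, 1, 0, 0, 0, 0, 0, 0, 1, 0, 0, 0, 0, 0, 0, 1, 0, 0, 0, 0, 0, 0, 1, 0, 0, 0, 0, 0, 0, 1, 0, 0, 0, 0, 0, 0, 1],
)

```text
clock: 6.32
position: [0.4557, 0.1784, 0.0671]
ee_rot: [[-0.999, -0.033, 0.001], [-0.033, 0.999, 0.0], [-0.001, 0.0, -1.0]]
force: [-2.9, -5.3, 18.8]
width: 0.0003
grip_force: 9.8
```

Run:
```python
from h import *
t=snapshot('top')['img'][180:250,170:260,::-1]; w=snapshot('side')['img'][190:270,150:260,::-1]
r=lambda a:cv2.resize(a,(390,400),interpolation=cv2.INTER_CUBIC)
cv2.imwrite('pics/p.png',np.hstack([r(t),r(w)]))
```

```text
(no output)
```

View pics/p.png

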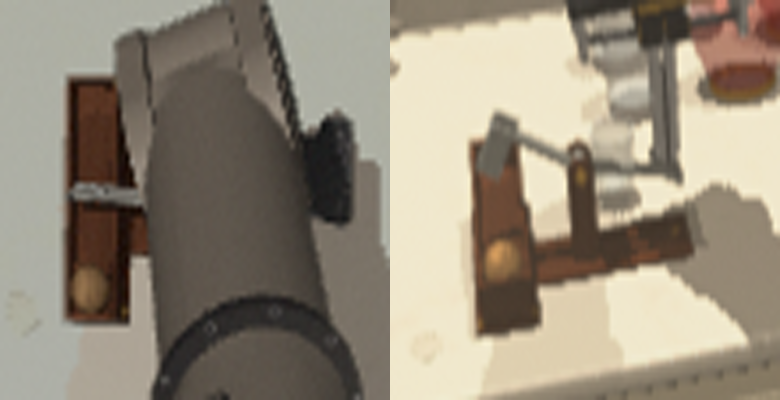

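The ball is at the trough's low end, at (92,288) in the top view and (503,258) in the side view, and the gate is lifted. I'll raise the tool slowly so the lever follows, then clear it.

move_arm(
  motion=[0, 0, 0, 0, 0, -0.005, 1, 0, 0, 0, 0, 0, -0.007, 1, 0, 0, 0, 0, 0, -0.007, 1, 0, 0, 0, 0, 0, -0.007, 1, 0, 0, 0, 0, 0, -0.007, 1, 0, 0, 0, 0, 0, -0.007, 1, 0, 0, 0, 0, 0, -0.007, 1, 0, 0, 0, 0, 0, -0.01, 1, 0, 0, 0, 0, 0, -0.02, 1, 0, 0, 0, 0, 0, -0.03, 1, 0, 0, 0, 0, 0, 0, 1, 0, 0, 0, 0, 0, 0, 1, 0, 0, 0, 0, 0, 0, 1, 0, 0, 0, 0, 0, 0, 1],
)

```text
clock: 8.18
position: [0.4549, 0.1783, 0.1729]
ee_rot: [[-0.999, -0.033, -0.001], [-0.033, 0.999, -0.001], [0.001, -0.001, -1.0]]
force: [-0.5, 0.3, 0.6]
width: 0.0004
grip_force: 0.0
```

Run:
```python
from h import *
s=snapshot('wrist'); cv2.imwrite('pics/w3.png',s['img'][:,:,::-1])
```

```text
(no output)
```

View pics/w3.png

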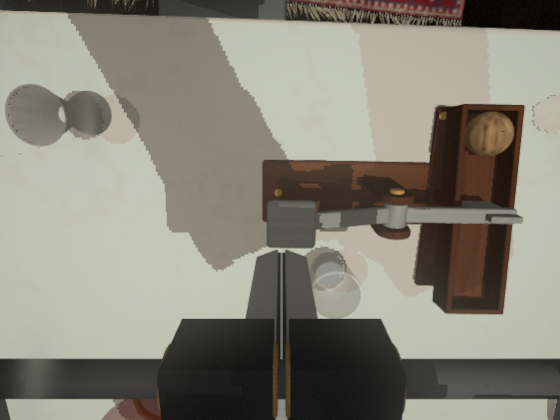

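The ball rests at the low end (489,133). The lever is level again with its pad at (291,224), the gate is shut, and the tumbler and measure haven't moved.

```bash
python3 -c "
from bench import robot
print(robot.job_done())"
```

```text
the job is handed in; nothing more can be done
None
```

The larger ball (left dispenser) has rolled to the low end of its trough, the lever is back up with its gate shut, nothing else was touched, and the job was handed in at about 8.2 s.

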